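Tip the gauge bracket onto its foot

ROBOT

A 6-joint arm with a two-finger parallel gripper is mounted at the origin on a cart in front of the work surface, level with it; the furniture and walls round the work are solid. World frame = base frame: x ahead of the robot, y to its left, z up, the work surface at z = 0. Lengths are in mm, angles in degrees, forces in N, time in s.
With the tool pointing down it reaches from about 350 to 850 mm from the base axis. Payload 8.1 kg.
Tool frame: the origin (TCP) lies at the centre of the arm's flange, where the gripper is bolted on; the fingertips stand 173 mm ahead of it and the grasp point (between the pads) lies 155 mm ahead of it; z points along the fingers, y is the line along which they close (so a half turn about z gives the same grasp; the last joint's range is limited). The gripper opens to 85 mm and grips with 20 to 120 N. Pads are 22 mm wide; open, the fingers measure 114 mm over their backs; the gripper's body (76 mm by 85 mm) begins 54 mm behind the grasp point. The pads swing forward as they close: fully open they stand 13 mm farther back than shut.
Start: joints at [-75.997, 7.471, 85.268, -0, 87.261, -4.893], TCP at [194.333, -567.663, 404.692] pointing down, gripper open.
Joint ranges: [-169.43, 169.43], [-51.17, 129.36], [1.28, 143.12], [-76.62, 256.62], [0, 156.53], [-152.29, 152.29]. Speed limits (degrees/s): [136.94, 136.94, 159.86, 180, 180, 180].

INTERFACE

Orientations are given as [roll, pitch, yaw] about the fixed x, y, z axes, in that order (R = Rz(yaw) Ry(pitch) Rx(roll)).
In Python, from bench import * gives the robot as it stands.
- The arm moves only by the shell command python3 -m jog 'ROWS' [FORCE]. ROWS is text: rows parted by semicolons, each of 7 numbers parted by spaces: the shift along the tool's x, y, z scaled (see below), then the turn, a rotation vector about the tool's x, y, z scaled (see below), then the closure, from -1 (fully open) to 1 (shut). In form: tx ty tz wx wy wz hand; .... A call has 1 to 5 rows; each row shifts and turns the commanded pose from where the row before left it, along the tool's axes as they then stand; what a row does not reach is not made up. The controller multiplies each number of a shift by 0.1 m and each number of a turn by 60 degrees. A row lasts 1/8 s, in which the tool goes at most 62.5 mm and 10.7 degrees, less where a joint would pass 70% of its speed; a pose out of reach is approached as far as the arm can. A call with a number of a shift or a turn outside -1 to 1 is refused whole. A call with a gripper value outside its range is refused whole. The fingers move at their own pace and stop on an object; FORCE is the grip in N (left out, the last holds). Time passes only in rows, so rows that do not move let the fingers close. It gives the time, the measured TCP pose, the force, the opening and the grip force at its end, in the units of the state.
- sense(): the state, without advancing time (a new reading comes with each control period).
- snapshot(name): name is "scene" or "top"; returns a dict with "img" (400x640x3 uint8, red, green, blue), "fx", "fy", "cx", "cy" (pixels), "extrinsics" (4x4, takes a point from camera to world coordinates). Camera axes: x right, y down, z forward; pixel columns grow to the right and rows downward; lengths in mm; the calibration is good to about 2 mm. A picture is of the moment at which its call begins. There is no depth.
- hand_in(): hands the job in; it is judged then, once.
The state is a dict: "time": time; "joint_pos": joint angles; "qd": joint speeds; "joint_efforts": joint torques, N m; "tool_pos": TCP position; "tcp_rot": TCP orientation; "ft_force": force on the tool from outside, world axes, zero at the start; "wrist_torque": the same for the moment, N m; "finger_gap": finger opening in mm; "grip_force": force on a finger pad.
Only numpy, scipy, OpenCV 4.12 (cv2) and the standard library are available. Lean on these libraries where they do the work, as an engineer would, in place of code of your own. Each camera call takes 0.05 s, during which the arm holds its last target. There are 200 camera calls.

TASK

Two steel angle brackets stand on the bench's right side. Tip the larger one over its corner, away from its lying leg, so that the leg now standing (two small holes) lies flat on the bench and the leg now lying (one big hole) stands upright. Keep its corner on the bench and within 2 cm of where it is, and leave the smaller bracket, the dial gauge and the tape roll alone.

Things in the scene. Friction and masses are not known exactly. Their poses are not given: they have to be found in the camera images.
- large_bracket: Larger of two steel L brackets, bar 50 wide, 8 mm thick, 0.3-0.5 kg, loose. Origin: middle of the outer corner edge, on bench. Own x: along the lying leg's outer face (75 long, one 22 hole), at the start towards the robot within 26 deg. Own z: up the standing leg's outer face (65 long, two 8 holes). y: along the corner edge. Legs lie on the +x, +z side. It tips to its -x; done: x up.
- large_bracket_push (a point): Point on the inner face of the larger bracket's standing leg, mid width, at own (8, 0, 50) mm, 15 mm below its top edge; moves with the bracket, axes as the bracket's. Pushed here towards own -x, the bracket pivots on its corner with little sliding; past about 52 degrees it falls over by itself.
- small_bracket: The smaller bracket, same shape and steel: legs 52 mm (lying) and 45 mm (standing), 34 mm wide, 6 mm thick, 0.13 kg, loose. Origin and axes as for the larger one. It stands beside the larger one, to its left or right. Leave it alone.
- dial_gauge: Round dial gauge, 126x60x24 mm, lying on its back on the bench beyond the brackets; origin under its middle. Leave it alone.
- black_tape: Roll of black tape, 59 mm across and 19 mm high, lying flat beyond the brackets; origin under its middle. Leave it alone.

How it is judged (in metres and radians):
At the end, for the whole second after the job is handed in: The larger bracket rests on its two-hole leg with its one-hole leg upright within 10 degrees, its corner no more than 20 mm from where it began, at rest (angle between large_bracket's own x axis and vertical below 0.17 rad and distance of large_bracket from where it was at the start of the episode below 0.02 m and linear speed of large_bracket below 0.02 m/s and angular speed of large_bracket below 0.2 rad/s); the robot touches nothing.
It fails at once if the larger bracket's corner was lifted more than 20 mm off the bench (height (world z) of large_bracket above 0.02 m).
It fails at once if the smaller bracket was moved more than 25 mm or tipped (distance of small_bracket from where it was at the start of the episode above 0.025 m or angle between small_bracket's own z axis and vertical above 0.35 rad).
It fails at once if the dial gauge or the tape roll was moved more than 25 mm (distance of any of dial_gauge, black_tape from where it was at the start of the episode above 0.025 m).
It also fails if it takes over 35 s, if anything falls off the work surface, if the arm or the gripper's body presses on something with over 40 N, if the wrist force passes 120 N, or if a joint passes its speed limit or range.

## Working session

There is one attempt and no reset: what is moved stays moved. The work goes in short steps, Python scripts to look and compute and a shell command to move; the robot and the scene stay as the last step left them, time stands still between calls to the robot, and variables do not carry over. Pictures are saved under pics/ and viewed, at most 10 in all, crops included, and the job is handed in when it is done.

```bash
mkdir -p pics
python3 - <<'E'
from bench import *
import cv2,pickle
for n in("scene","top"):
    s=snapshot(n);pickle.dump(s,open(n+".pkl","wb"))
    cv2.imwrite(f"pics/{n}0.png",s["img"][:,:,::-1])
    print(n,s["fx"],s["cx"],s["cy"],s["extrinsics"])
st=sense();print(st)
E
```

```text
scene 476.6158650462916 319.9348313443524 204.12781464777555 [[-7.97788383e-01 -4.23209180e-01  4.29450447e-01  1.99752027e+02]
 [-6.02862555e-01  5.71141795e-01 -5.57094059e-01  1.63996727e+02]
 [-9.50977928e-03 -7.03342762e-01 -7.10787256e-01  6.88638816e+02]
 [ 0.00000000e+00  0.00000000e+00  0.00000000e+00  1.00000000e+00]]
top 517.4047130769831 321.7498552592233 194.95971458095556 [[-2.11729489e-02 -9.92362390e-01  1.21526102e-01  4.81213817e+02]
 [-9.99773672e-01  2.07634594e-02 -4.63505876e-03 -2.95110137e+02]
 [ 2.07635569e-03 -1.21596735e-01 -9.92577414e-01  9.51168179e+02]
 [ 0.00000000e+00  0.00000000e+00  0.00000000e+00  1.00000000e+00]]
{'time': 0.1, 'joint_pos': array([-7.59977363e+01,  7.51053363e+00,  8.53236301e+01,  4.00665938e-04,
        8.72626336e+01, -4.89266801e+00]), 'qd': array([-0.00779169, -0.09555335, -0.10262635, -0.0274525 , -0.06928228,
       -0.00840938]), 'joint_efforts': array([ 1.50356740e-03, -5.70954037e+01, -5.01938725e+01, -1.33320254e-04,
        8.16513406e-03, -2.36069519e-05]), 'tool_pos': array([ 194.2749965 , -567.45277794,  403.74601601]), 'tcp_rot': array([-1.79903590e+02, -8.65450272e-03,  1.88949049e+01]), 'ft_force': array([0.97775874, 0.1343981 , 0.7037411 ]), 'wrist_torque': array([ 0.00677782, -0.00747932,  0.0404163 ]), 'grip_force': 0.0, 'finger_gap': 85.45215623865283}
```

View pics/scene0.png

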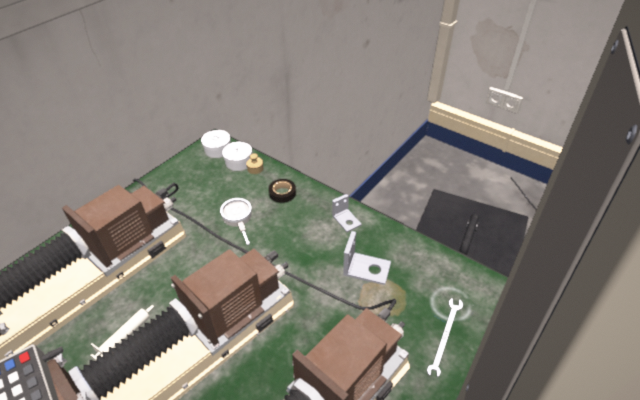

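View pics/top0.png

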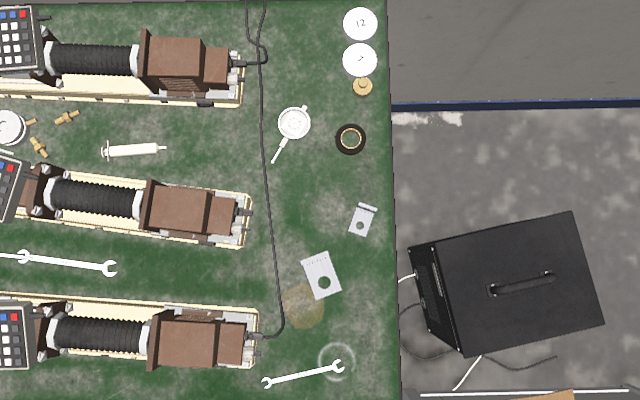

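The larger bracket is at about (322,275) in the top view and (366,262) in the scene view. The smaller one is at (362,219), beyond it and to its right. I'll enlarge both.

Run:
```python
import cv2,numpy as np
a=cv2.imread("pics/top0.png")[190:310,285:385];b=cv2.imread("pics/scene0.png")[185:295,320:410]
a=cv2.resize(a,(400,480),interpolation=cv2.INTER_CUBIC);b=cv2.resize(b,(393,480),interpolation=cv2.INTER_CUBIC)
cv2.imwrite("pics/crop0.png",np.hstack([a,b]))
```

```text
(no output)
```

View pics/crop0.png

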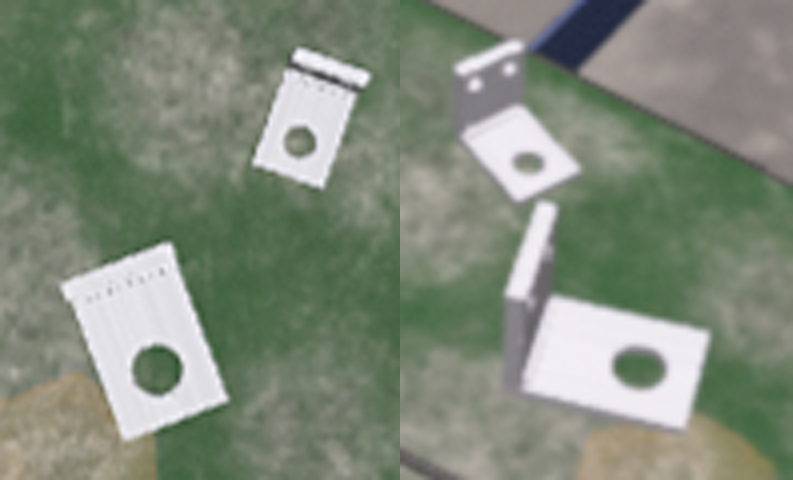

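```bash
cat > h.py <<'E'
import numpy as np,pickle
from scipy.optimize import least_squares
def proj(s,P):
    E=np.array(s["extrinsics"]);c=(P-E[:3,3])@E[:3,:3]
    return np.c_[s["fx"]*c[:,0]/c[:,2]+s["cx"],s["fy"]*c[:,1]/c[:,2]+s["cy"]]
E
python3 - <<'E'
from h import *
S={n:pickle.load(open(n+".pkl","rb")) for n in("scene","top")}
def fit(T,C,x0):
    def w(p,Q):
        c,s=np.cos(p[2]),np.sin(p[2]);Q=np.array(Q,float)
        return Q@np.array([[c,s,0],[-s,c,0],[0,0,1]])+[p[0],p[1],0]
    f=lambda p:np.r_[(proj(S["top"],w(p,[q for q,_ in T]))-[i for _,i in T]).ravel(),(proj(S["scene"],w(p,[q for q,_ in C]))-[i for _,i in C]).ravel()]
    r=least_squares(f,x0);print(r.x[:2],np.degrees(r.x[2]));print(r.fun.reshape(-1,2).round(1));return r.x,w
t=lambda u,v:(285+u/4-.4,190+v/4-.4)
k=lambda u,v:(320+(u-400)/4.364-.4,185+v/4.364-.4)
p,w=fit([((75,-25,8),t(123,440)),((75,25,8),t(228,401)),((0,-25,65),t(61,287)),((0,25,65),t(172,243))],
 [((75,-25,4),k(686,430)),((75,25,8),k(708,332)),((0,-25,65),k(506,296)),((4,25,65),k(554,203)),((0,-25,0),k(505,393))],[400,-300,3.5])
print("push",w(p,[[8,0,50]]))
p2,w2=fit([((52,-17,6),t(253,165)),((52,17,6),t(323,188)),((0,-17,45),t(298,48)),((0,17,45),t(371,74))],[],[480,-370,2.8])
print("small corners",w2(p2,[[0,-17,0],[0,17,0],[52,17,0],[52,-17,0]]))
print("fallen tip",w(p,[[-65,-25,0],[-65,25,0]]),"big lying",w(p,[[0,-25,0],[75,-25,0],[75,25,0],[0,25,0]]))
E
```

```text
[ 485.37905395 -283.08554114] 199.7462962003022
[[ 0.5  1. ]
 [ 0.3  0.6]
 [-0.1 -0. ]
 [-0.3  0.4]
 [-0.3  0.5]
 [ 0.6 -0.4]
 [ 0.  -0.9]
 [-1.2 -0.5]
 [-0.7  0.1]]
push [[ 477.84947109 -285.78838815   50.        ]]Traceback (most recent call last):
  File "<stdin>", line 14, in <module>
  File "<stdin>", line 8, in fit
    return func(*args, **kwargs)
    vector_fun = VectorFunction(
        fun_wrapped,
    ...<6 lines>...
        workers=workers
    )
    self._update_fun()
    ~~~~~~~~~~~~~~~~^^
    self.f = self.fun_wrapped(xp_copy(self.x))
             ~~~~~~~~~~~~~~~~^^^^^^^^^^^^^^^^^
    return np.atleast_1d(self.fun(x))
                         ~~~~~~~~^^^
    return self.f(x, *self.args, **self.kwargs)
           ~~~~~~^^^^^^^^^^^^^^^^^^^^^^^^^^^^^^
  File "<stdin>", line 7, in <lambda>
  File "<stdin>", line 6, in w
ValueError: matmul: Input operand 1 has a mismatch in its core dimension 0, with gufunc signature (n?,k),(k,m?)->(n?,m?) (size 3 is different from 0)
```

The fit is good: residuals are at most 1.2 px. The corner is at (485,-283), and the tipping direction of 19.7° already matches the tool's x axis at 18.9°. So I'll push with shut fingers, along tool x. First I'll move across at height.

```bash
python3 -m jog '0.3 -0.16 0 0 0 0 1; 0.3 -0.16 0 0 0 0 1; 0.3 -0.16 0 0 0 0 1; 0.3 -0.16 0 0 0 0 1; 0.3 -0.16 0 0 0 0 1' && python3 -m jog '0.4 -0.22 0 0 0 0 1; 0.4 -0.22 0 0 0 0 1; 0.4 -0.22 0 0 0 0 1;0.4 -0.22 0 0 0 0 1; 0 0 0 0 0 0 1'
```

```text
time: 0.72
tool_pos: [310.9, -442.4, 404.2]
tcp_rot: [-180.0, 0.0, 18.9]
ft_force: [0.8, -0.6, -0.6]
finger_gap: -0.2
grip_force: 0.0
time: 1.35
tool_pos: [434.8, -306.0, 404.2]
tcp_rot: [-179.9, -0.0, 19.1]
ft_force: [-0.7, 0.1, 0.2]
finger_gap: 0.1
grip_force: 0.0
```

```bash
python3 -m jog '0.1 -0.044 0.4 0 0 -0.013 1; 0 0 0.4 0 0 0 1; 0 0 0.4 0 0 0 1; 0 0 0.4 0 0 0 1; 0 0 0.2 0 0 0 1' && python3 -m jog '0 0 0 0 0 0 1'
python3 - <<'E'
from bench import *
import cv2,numpy as np
a=snapshot("scene")["img"][150:300,270:470,::-1]; b=snapshot("top")["img"][170:320,250:400,::-1]
cv2.imwrite("pics/c1.png",np.hstack([cv2.resize(a,(456,342),interpolation=2),cv2.resize(b,(342,342),interpolation=2)]))
E
```

```text
time: 1.98
tool_pos: [439.6, -300.8, 221.5]
tcp_rot: [-179.8, 0.1, 19.6]
ft_force: [-0.2, 0.2, -0.2]
finger_gap: -0.1
grip_force: 0.0
time: 2.1
tool_pos: [439.8, -300.7, 222.4]
tcp_rot: [-179.8, 0.2, 19.6]
ft_force: [0.1, 0.2, -0.1]
finger_gap: -0.2
grip_force: 0.0
```

View pics/c1.png

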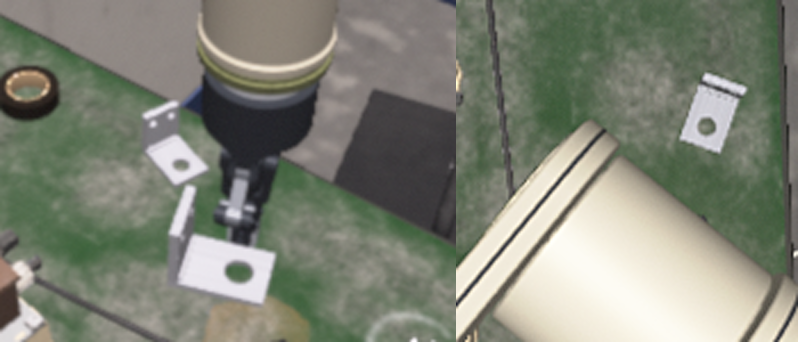

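The shut fingers stand over the lying leg, with the tip at about (238,240) in the left crop, and are aligned mid-width. Now I'll approach the inner face slowly.

```bash
python3 -m jog '0.1 -0.01 0 0 0 0 1; 0.06 0 0 0 0 0 1; 0.04 0 0 0 0 0 1; 0.02 0 0 0 0 0 1; 0.02 0 0 0 0 0 1' && python3 -m jog '0.02 0 0 0 0 0 1; 0.02 0 0 0 0 0 1' && python3 -m jog '0.02 0 0 0 0 0 1; 0.02 0 0 0 0 0 1'&& python3 -m jog '0.02 0 0 0 0 0 1; 0.02 0 0 0 0 0 1'
```

```text
time: 2.82
tool_pos: [463.6, -291.8, 224.6]
tcp_rot: [-180.0, 0.0, 19.7]
ft_force: [-0.2, -1.2, 0.3]
finger_gap: 0.1
grip_force: 0.0
time: 3.08
tool_pos: [467.3, -290.5, 224.6]
tcp_rot: [-180.0, 0.0, 19.7]
ft_force: [-0.5, -1.0, 0.2]
finger_gap: 0.3
grip_force: 0.0
time: 3.32
tool_pos: [471.0, -289.3, 224.7]
tcp_rot: [-180.0, 0.0, 19.7]
ft_force: [-1.0, 0.0, 1.4]
finger_gap: 0.1
grip_force: 0.9
time: 3.58
tool_pos: [474.9, -287.9, 224.8]
tcp_rot: [180.0, 0.0, 19.7]
ft_force: [-0.9, 0.1, 1.5]
finger_gap: -0.0
grip_force: 0.9
```

Contact was made (about 1 N) and it is starting to tip. I'll continue along the arc.

```bash
python3 -m jog '0.04 0 0 0 0 0 1; 0.04 0 0 0 0 0 1; 0.04 0 0.01 0 0 0 1; 0.04 0 0.015 0 0 0 1; 0.04 0 0.02 0 0 0 1' && python3 -m jog '0.03 0 0.013 0 0 0 1; 0.03 0 0.015 0 0 0 1; 0.03 0 0.015 0 0 0 1'
python3 - <<'E'
from bench import *
import cv2
cv2.imwrite("pics/c2.png",cv2.resize(snapshot("scene")["img"][180:300,300:460,::-1],(640,480),interpolation=2))
E
```

```text
time: 4.2
tool_pos: [494.1, -281.0, 220.2]
tcp_rot: [180.0, -0.0, 19.7]
ft_force: [-0.9, 0.3, 1.1]
finger_gap: 0.0
grip_force: 0.5
time: 4.58
tool_pos: [502.3, -278.0, 215.7]
tcp_rot: [-180.0, 0.0, 19.7]
ft_force: [-0.7, -0.1, 0.3]
finger_gap: -0.0
grip_force: 0.2
```

View pics/c2.png

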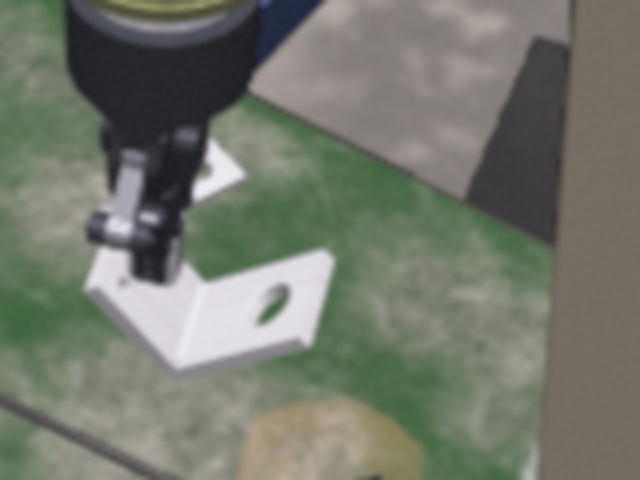

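It is tipped about 45°. The corner's near end is at crop (178,375), which is full-image (344,274), so it hasn't moved. I'll carry on past balance.

```bash
python3 -m jog '0.02 0 0.017 0 0 0 1; 0.02 0 0.017 0 0 0 1; 0.02 0 0.017 0 0 0 1' && python3 -m jog '0.015 0 0.015 0 0 0 1; 0 0 0 0 0 0 1; 0 0 0 0 0 0 1'
python3 - <<'E'
from bench import *
import cv2
cv2.imwrite("pics/c3.png",cv2.resize(snapshot("scene")["img"][180:300,300:460,::-1],(640,480),interpolation=2))
E
```

```text
time: 5.0
tool_pos: [507.9, -276.0, 210.6]
tcp_rot: [-180.0, 0.0, 19.7]
ft_force: [0.5, 0.5, 0.0]
finger_gap: -0.1
grip_force: 0.0
time: 5.38
tool_pos: [509.2, -275.6, 209.3]
tcp_rot: [-180.0, 0.0, 19.7]
ft_force: [-0.1, -0.5, -0.0]
finger_gap: 0.1
grip_force: 0.0
```

View pics/c3.png

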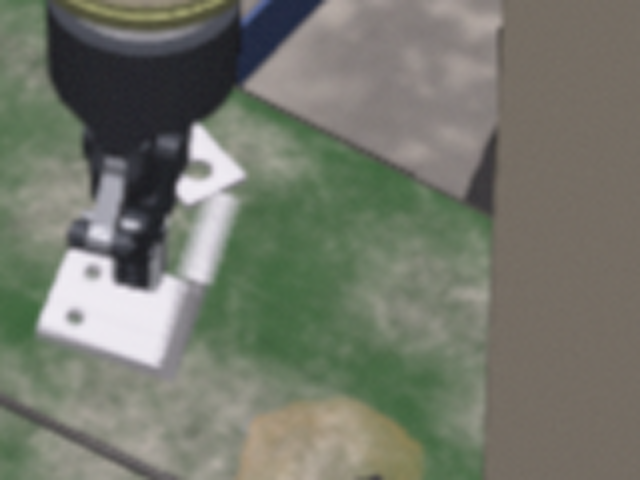

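It fell flat, and the big-hole leg is upright behind the fingers with the corner still at about (175,378). I'll ease forward and lift straight out.

```bash
python3 -m jog '0.04 0 -0.05 0 0 0 1; 0 0 -0.15 0 0 0 1; 0 0 -0.3 0 0 0 1; 0 0 -0.4 0 0 0 1; 0 0 -0.4 0 0 0 1' && python3 -m jog '0 0 -0.3 0 0 0 1; -0.4 0.2 0 0 0 0 1; -0.5 0.27 0 0 0 0 1; -0.5 0.27 0 0 0 0 1; -0.5 0.27 0 0 0 0 1' && python3 -m jog '-0.5 0.27 0 0 0 0 1; -0.3 0.17 0 0 0 0 1; 0 0 0 0 0 0 1; 0 0 0 0 0 0 1'
python3 - <<'E'
from bench import *
import cv2,numpy as np
a=snapshot("scene")["img"][150:300,230:430,::-1]; b=snapshot("top")["img"][70:320,250:400,::-1]
cv2.imwrite("pics/c4.png",np.hstack([cv2.resize(a,(480,360),interpolation=2),cv2.resize(b,(216,360),interpolation=2)]))
E
```

```text
time: 6.05
tool_pos: [512.9, -274.1, 341.8]
tcp_rot: [180.0, -0.0, 19.7]
ft_force: [-0.5, -0.2, 1.0]
finger_gap: 0.1
grip_force: 0.0
time: 6.68
tool_pos: [366.8, -434.4, 371.0]
tcp_rot: [179.9, -0.0, 19.7]
ft_force: [0.5, -0.8, -0.1]
finger_gap: 0.1
grip_force: 0.0
time: 7.18
tool_pos: [307.8, -501.4, 370.1]
tcp_rot: [180.0, -0.0, 19.7]
ft_force: [-0.4, -0.8, -0.5]
finger_gap: -0.2
grip_force: 0.0
```

View pics/c4.png

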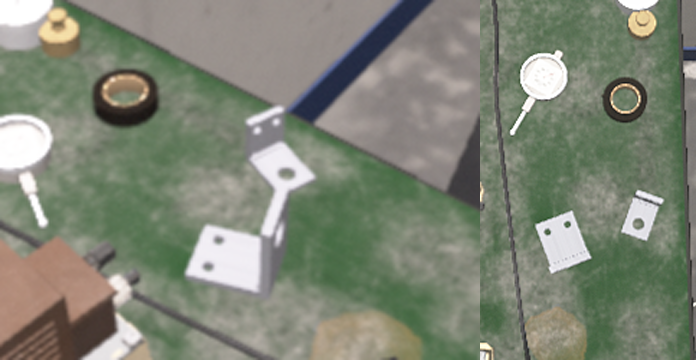

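The two-hole leg lies flat and the one-hole leg is upright. The corner's near end, crop (268,294), is within about 3 px of where it started, and the other items are unmoved.

```bash
python3 -c "
from bench import *
print(hand_in())"
```

```text
the job is handed in; nothing more can be done
None
```

I tipped the larger bracket onto its two-hole leg with the one-hole leg upright and handed the job in. In the last picture its corner is within about 5 mm of where it began and the other items look unmoved; the hand-in gave no verdict.

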